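Shim the rocking gel-casting table

ROBOT

A 6-joint arm with a two-finger parallel gripper is mounted at the origin on the work surface. World frame = base frame: x ahead of the robot, y to its left, z up, the work surface at z = 0. Lengths are in m, angles in degrees, forces in N, time in s.
With the tool pointing down it reaches from about 0.25 to 0.725 m from the base axis. Payload 9.7 kg.
Tool frame: the origin (TCP) lies midway between the tips of the shut fingers; the grasp point (between the pads) lies 19 mm behind it (bot.hold_point_z is the distance from the TCP to the grasp point, in m); z points along the fingers, y is the line along which they close (so a half turn about z gives the same grasp; the last joint's range is limited). The gripper opens to 85 mm and grips with 20 to 120 N. Pads are 22 mm wide; open, the fingers measure 114 mm over their backs; the gripper's body (76 mm by 85 mm) begins 54 mm behind the grasp point. The pads swing forward as they close: fully open they stand 13 mm farther back than shut.
Start: joints at [66.807, 4.979, 10.078, 95.1, 0, 90], TCP at [0.217, 0.506, 0.231] pointing down, gripper open.
Joint ranges: [-179.16, 179.16], [-48.56, 103.87], [-65.8, 70.77], [-126.05, 130.52], [-82.76, 87.17], [-180, 180]. Speed limits (degrees/s): [127.2, 127.2, 147.25, 180, 180, 180].

INTERFACE

Orientations are given as [roll, pitch, yaw] about the fixed x, y, z axes, in that order (R = Rz(yaw) Ry(pitch) Rx(roll)).
In Python, from workcell import bot gives the robot as it stands.
- The arm moves only by the tool play_rows, never from a script. Its argument "steps" is a list that holds one entry, the list of rows, each a list of 4 numbers: the shift along the tool's x, y, z in m, then the turn about the tool's z in rad. In form: [[[tx, ty, tz, yaw], ...]]. A call has exactly 5 rows; each row shifts and turns the commanded pose from where the row before left it, along the tool's axes as they then stand; what a row does not reach is not made up. A row lasts 1/12 s, in which the tool goes at most 41.7 mm and 7.16 degrees, less where a joint would pass 70% of its speed; a pose out of reach is approached as far as the arm can. A call is refused whole if a number of a shift passes 0.0417 or a number of a turn 0.125, either way. A call with a gripper value outside its range is refused whole. "gripper" is the finger opening in m, from 0 to 0.0854, set as the call begins (left out, the last holds). The fingers move at their own pace and stop on an object; "squeeze" is the grip in N (left out, the last holds). Time passes only in rows, so rows that do not move let the fingers close, or fill a call up. It gives the time, the measured TCP pose, the force, the opening and the grip force at its end, in the units of the state.
- bot.get_obs(): the state, without advancing time (a new reading comes with each control period).
- bot.camera(name): name is "side" or "top" or "wrist"; returns a dict with "img" (384x512x3 uint8, blue, green, red), "vfov" (degrees; the focal length in pixels is half the picture's height over the tangent of half this angle, whatever the lens; pixels are square), "cx", "cy" (the principal point, pixels), "xyz" and "attitude" of the camera in the world. Camera axes: x right, y down, z forward; pixel columns grow to the right and rows downward; lengths in m; the calibration is good to about 2 mm. A picture is of the moment at which its call begins. There is no depth.
- bot.job_done(): hands the job in; it is judged then, once.
The state is a dict: "time": time; "q": joint angles; "qd": joint speeds; "joint_efforts": joint torques, N m; "ee_pos": TCP position; "tcp_rot": TCP orientation; "wrist_force": force on the tool from outside, world axes, zero at the start; "torque": the same for the moment, N m; "opening": finger opening in m; "grasp_force": force on a finger pad.
Only numpy, scipy, OpenCV 4.12 (cv2) and the standard library are available. Lean on these libraries where they do the work, as an engineer would, in place of code of your own. Each camera call takes 0.05 s, during which the arm holds its last target. There are 200 camera calls.

TASK

The small gel-casting table on the lab bench rocks from side to side because its two side feet hang clear of the bench. Slide the two matching broad flat shims along the bench, one under each foot, until each foot's middle is over the middle of its shim's broad tongue and the table can no longer rock; leave both shims lying flat and let go. The narrow thin shim and the stubby thick one lying about are the wrong thickness for this gap.

Things in the scene. Friction and masses are not known exactly. Their poses are not given: they have to be found in the camera images.
- shim_a_grip (a point): One of two identical aluminium shims: flat 8 mm paddle, tongue 56 x 44 mm, neck 24 mm wide, upright grip post at the tail 20 (x) x 16 (y) mm, its top 46 mm above the underside. Point: on the post's axis, 27 mm above the underside. x runs from post to tongue: tongue centre at +60 mm, nose +88, tail -12; z up. Grip the post across y from above, fingertips above the plate.
- shim_b_grip (a point): The other shim of the identical pair: same sizes, axes and point as shim_a_grip. Not of the pair: a plain narrow strip shim (24 mm wide, 4 mm thick) and a stubby block shim (18 mm thick), both with the same post.
- foot_left (a point): Middle of the underside of the left (+y) rubber foot (22 mm wide, steel cap 26 mm wide, 60 mm up) on an ear of the rocking plate. It hangs 10 mm above the bench when level; a weak spring levels the plate. x: the table's fore-aft axis, away from the robot; y left. Bench on the robot side (-x) is free to slide a shim in along +x. Plate top 50 mm up, its tray and comb up to 81 mm.
- foot_right (a point): Middle of the underside of the right (-y) foot, same as the left one, 250 mm from it across the table; same axes; the bench on its robot side is free too.
Things that resemble listed ones, but are neither listed nor needed, are in the scene too. What is shaped like the part that bears shim_a_grip but pink is not meant.

How it is judged:
By the outcome, as a careful person would: the job done as asked, in the order asked, and still so for the second after the job is handed in, with the robot touching nothing.
It also fails if it takes over 56 s, if anything falls off the work surface, if the arm or the gripper's body presses on something with over 40 N, if the wrist force passes 120 N, or if a joint passes its speed limit or range.

## Working session

There is one attempt and no reset: what is moved stays moved. The work goes in short steps, Python scripts to look and compute and a tool call to move; the robot and the scene stay as the last step left them, time stands still between calls to the robot, and variables do not carry over. Pictures are saved under pics/ and viewed, at most 10 in all, crops included, and the job is handed in when it is done.

Besides the shell and the picture viewer there is one more tool, called after "Call:" as name(argument=value, ...), one argument or row to a line, values as JSON. play_rows: Moves the arm, as the interface text tells. Its arguments: {"type":"object","properties":{"steps":{"type":"array","items":{"type":"array","items":{"type":"array","items":{"type":"number"}}}},"gripper":{"type":"number"},"squeeze":{"type":"number"}},"required":["steps"]}

```bash
mkdir -p pics; ls; cat > h.py <<'E'
import numpy as np, cv2
from scipy.spatial.transform import Rotation as R
from workcell import bot
def rot(a):
    a=np.array(a,float)
    if a.shape==(3,3): return a
    return (R.from_quat(a) if a.size==4 else R.from_euler('xyz',a,degrees=True)).as_matrix()
def ray(c,u,v):
    f=c['img'].shape[0]/2/np.tan(np.radians(c['vfov'])/2)
    return np.array(c['xyz']),rot(c['attitude'])@np.array([(u-c['cx'])/f,(v-c['cy'])/f,1])
def onz(c,u,v,z):
    o,d=ray(c,u,v); return o+d*(z-o[2])/d[2]
def proj(c,p):
    f=c['img'].shape[0]/2/np.tan(np.radians(c['vfov'])/2)
    q=rot(c['attitude']).T@(np.array(p)-c['xyz']); return q[:2]/q[2]*f+[c['cx'],c['cy']]
E
python3 - <<'E'
from h import *
for n in('top','side'):
    c=bot.camera(n); print(n,{k:c[k] for k in c if k!='img'}); cv2.imwrite(f'pics/{n}0.png',c['img'])
    np.save(f'{n}0.npy',c,allow_pickle=True)
print(bot.get_obs())
E
```

```text
pics
top {'vfov': 46.27410185290147, 'cx': 248.4532385662658, 'cy': 197.4477375856675, 'xyz': array([0.34151941, 0.04210634, 1.34761127]), 'attitude': array([-172.94742788,    0.83212686,  -91.25902913])}
side {'vfov': 48.04439324120028, 'cx': 257.48214429170895, 'cy': 193.6981891934524, 'xyz': array([-0.19114788, -0.73565071,  0.98980488]), 'attitude': array([-131.42473847,    0.95245367,  -42.2860121 ])}
{'time': 0.1, 'q': array([ 6.68058120e+01,  5.00911161e+00,  1.00390525e+01,  9.50989989e+01,
       -6.80986325e-04,  9.00011746e+01]), 'qd': array([ 0.00706472, -0.06008591,  0.14344519, -0.00848826, -0.05092156,
       -0.00925194]), 'joint_efforts': array([-1.59542815e-03, -5.21561587e+01,  4.65653479e+01,  1.60310621e-02,
       -5.96478208e-05, -1.86309975e-06]), 'ee_pos': array([0.21654121, 0.50536147, 0.23064333]), 'tcp_rot': array([-1.79930942e+02,  6.82401531e-04,  1.56804638e+02]), 'wrist_force': array([ 0.02065517,  0.44209203, -0.59888715]), 'torque': array([-0.01821448, -0.01901651, -0.03218273]), 'grasp_force': 0.0, 'opening': 0.08511551926914199}
```

View pics/top0.png

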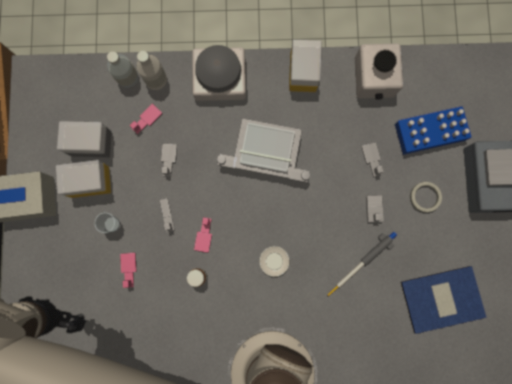

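View pics/side0.png

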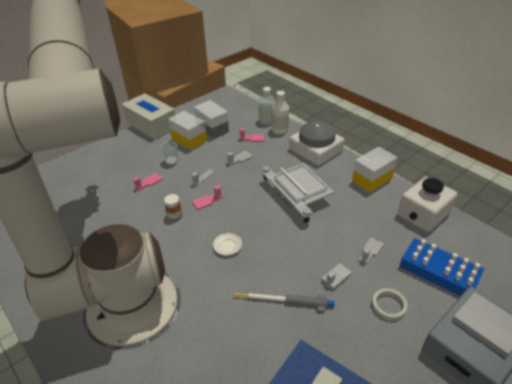

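```bash
python3 - <<'E'
from h import *
c=np.load('top0.npy',allow_pickle=True).item(); im=c['img']
r=lambda a,k:cv2.resize(a,None,fx=k,fy=k,interpolation=cv2.INTER_CUBIC)
a=r(im[135:235,145:190],5.5); b=r(im[135:235,350:395],5.5); d=r(im[110:210,210:320],2.7)
d=cv2.copyMakeBorder(d,0,a.shape[0]-d.shape[0],0,0,cv2.BORDER_CONSTANT)
cv2.imwrite('pics/crop1.png',np.hstack([a,b,d])); print(np.hstack([a,b,d]).shape)
for u,v in[(168,157),(167,215),(373,158),(375,209),(222,160),(305,175)]: print((u,v),onz(c,u,v,.0).round(3),onz(c,u,v,.06).round(3))
E
```

```text
(550, 793, 3)
(168, 157) [0.639 0.302 0.   ] [0.626 0.29  0.06 ]
(167, 215) [0.461 0.305 0.   ] [0.456 0.293 0.06 ]
(373, 158) [ 0.621 -0.324  0.   ] [ 0.608 -0.307  0.06 ]
(375, 209) [ 0.465 -0.321  0.   ] [ 0.459 -0.305  0.06 ]
(222, 160) [0.626 0.136 0.   ] [0.613 0.132 0.06 ]
(305, 175) [ 0.573 -0.115  0.   ] [ 0.563 -0.108  0.06 ]
```

View pics/crop1.png

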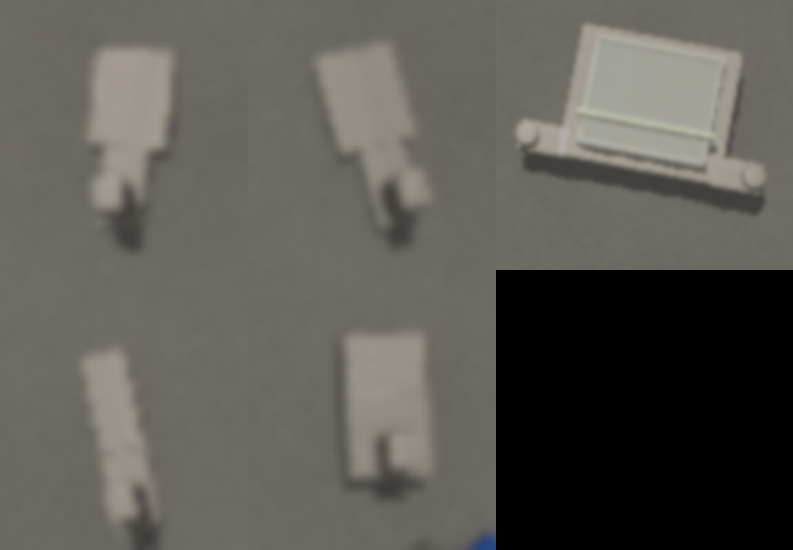

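```bash
python3 - <<'E'
from h import *
c=np.load('top0.npy',allow_pickle=True).item()
s=np.load('side0.npy',allow_pickle=True).item()
for n,t,p in(('L',(168.8,152.8),(164.5,169.5)),('R',(371.3,153),(380,169.2))):
    T=onz(c,*t,.008);P=onz(c,*p,.046);d=T-P
    print(n,'tongue',T.round(3),'post',P.round(3),'len(60)',np.hypot(*d[:2]).round(3),'yaw',np.degrees(np.arctan2(d[1],d[0])).round(1),'r',np.hypot(*P[:2]).round(3),'sidepx',proj(s,P).round(0))
A=onz(c,221.5,159.3,.06);B=onz(c,305.6,175.6,.06);d=A-B
print('feet',A.round(3),B.round(3),'dist(.25)',np.hypot(*d[:2]).round(3),'yaw',np.degrees(np.arctan2(-d[0],d[1])).round(1),proj(s,A).round(),proj(s,B).round())
E
```

```text
L tongue [0.651 0.298 0.008] post [0.592 0.303 0.046] len(60) 0.059 yaw -5.3 r 0.665 sidepx [229. 154.]
R tongue [ 0.634 -0.317  0.008] post [ 0.577 -0.33   0.046] len(60) 0.059 yaw 12.3 r 0.665 sidepx [366. 251.]
feet [0.615 0.134 0.06 ] [ 0.561 -0.11   0.06 ] dist(.25) 0.249 yaw -12.6 [265. 169.] [306. 211.]
```

Call:
play_rows(
  steps=[
    [[0,0,0,-0.0636],[0,0,0,-0.0636],[0,0,0,-0.0636],[0,0,0,-0.0636],[0,0,0,-0.0636]],
  ],
)

```text
time: 0.52
ee_pos: [0.2166, 0.5054, 0.2308]
tcp_rot: [-180.0, -0.0, 175.2]
wrist_force: [-0.2, 0.1, -0.6]
opening: 0.0853
grasp_force: 0.0
```

Call:
play_rows(
  steps=[
    [[-0.026,-0.0113,0,0],[-0.026,-0.0113,0,0],[-0.026,-0.0113,0,0],[-0.026,-0.0113,0,0],[-0.026,-0.0113,0,0]],
  ],
)

```text
time: 0.93
ee_pos: [0.3421, 0.4371, 0.231]
tcp_rot: [-180.0, -0.0, 175.0]
wrist_force: [0.5, 0.8, -0.4]
opening: 0.0855
grasp_force: 0.0
```

Call:
play_rows(
  steps=[
    [[-0.026,-0.0113,0,0],[-0.026,-0.0113,0,0],[-0.026,-0.0113,0,0],[-0.026,-0.0113,0,0],[-0.026,-0.0113,0,0]],
  ],
)

```text
time: 1.35
ee_pos: [0.4669, 0.3695, 0.2309]
tcp_rot: [-180.0, -0.0, 175.0]
wrist_force: [-0.5, 0.6, -0.1]
opening: 0.0852
grasp_force: 0.0
```

Call:
play_rows(
  steps=[
    [[-0.026,-0.0113,0.015,0],[-0.026,-0.0113,0.015,0],[-0.026,-0.0113,0.015,0],[-0.026,-0.0113,0.015,0],[-0.026,-0.0113,0.015,0]],
  ],
)

```text
time: 1.77
ee_pos: [0.5914, 0.3019, 0.155]
tcp_rot: [-180.0, -0.0, 175.0]
wrist_force: [0.1, -0.8, 0.5]
opening: 0.0852
grasp_force: 0.0
```

Call:
play_rows(
  steps=[
    [[0,0,0,0],[0,0,0,0],[0,0,0,0],[0,0,0,0],[0,0,0,0]],
  ],
)

```text
time: 2.18
ee_pos: [0.5899, 0.3037, 0.1574]
tcp_rot: [180.0, 0.1, 175.1]
wrist_force: [-0.0, 0.3, 0.2]
opening: 0.0854
grasp_force: 0.0
```

```bash
python3 - <<'E'
from h import *
c=bot.camera('wrist'); np.save('w1.npy',c,allow_pickle=True); cv2.imwrite('pics/w1.png',c['img'])
o=bot.get_obs(); print(o['time'],o['ee_pos'].round(4),o['tcp_rot'].round(2),o['q'].round(1)); print(c['xyz'],c['attitude'])
print(proj(c,[.592,.303,.046]),proj(c,[.651,.298,.008]))
E
```

```text
2.2333 [0.59   0.3037 0.1573] [1.7996e+02 6.0000e-02 1.7509e+02] [27.2 20.  19.6 89.5  0.  32.1]
[0.52538954 0.30940867 0.29980114] [ 1.64785004e+02 -1.57415173e-02  8.51061018e+01]
[253.91220871 192.04694387] [254.12420726 243.82243671]
```

View pics/w1.png

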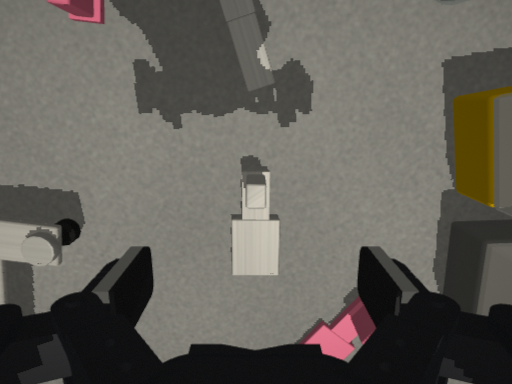

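```bash
python3 - <<'E'
from h import *
c=np.load('w1.npy',allow_pickle=True).item()
P=onz(c,256,196,.046);T=onz(c,255.3,245.5,.008);print(P.round(4),T.round(4),np.linalg.norm((T-P)[:2]).round(4),np.degrees(np.arctan2((T-P)[1],(T-P)[0])).round(1))
print('foot',onz(c,40,249,.06).round(4))
print('tailedge', onz(c,256,208,.046).round(4),onz(c,256,184,.046).round(4))
E
```

```text
[0.5953 0.3043 0.046 ] [0.6528 0.2989 0.008 ] 0.0577 -5.4
foot [0.619  0.1379 0.06  ]
tailedge [0.6049 0.3035 0.046 ] [0.5858 0.3051 0.046 ]
```

Call:
play_rows(
  steps=[
    [[-0.0008,0,0.0155,0],[-0.0008,0,0.0155,0],[-0.0008,0,0.0155,0],[-0.0008,0,0.0155,0],[-0.0008,0,0.0155,0]],
  ],
)

```text
time: 2.65
ee_pos: [0.5941, 0.3032, 0.0789]
tcp_rot: [180.0, 0.1, 175.1]
wrist_force: [0.2, -0.3, 0.6]
opening: 0.0859
grasp_force: 0.0
```

Call:
play_rows(
  steps=[
    [[0,0,0.0155,0],[0,0,0.0155,0],[0,0,0.0155,0],[0,0,0.0155,0],[0,0,0,0]],
  ],
)

```text
time: 3.07
ee_pos: [0.5926, 0.3024, 0.0139]
tcp_rot: [-179.9, -0.2, 175.1]
wrist_force: [-1.1, 0.3, -0.9]
opening: 0.0855
grasp_force: 0.0
```

Call:
play_rows(
  steps=[
    [[0,0,0,0],[0,0,0,0],[0,0,0,0],[0,0,0,0],[0,0,0,0]],
  ],
)

```text
time: 3.48
ee_pos: [0.5948, 0.3027, 0.0178]
tcp_rot: [180.0, 0.1, 175.0]
wrist_force: [0.7, 0.0, 0.3]
opening: 0.0856
grasp_force: 0.0
```

Call:
play_rows(
  steps=[
    [[0,0,0.003,0],[0,0,0,0],[0,0,0,0],[0,0,0,0],[0,0,0,0]],
  ],
  gripper=0.0,
  squeeze=40,
)

```text
time: 3.9
ee_pos: [0.5944, 0.3025, 0.0138]
tcp_rot: [-180.0, -0.0, 175.0]
wrist_force: [-0.0, -0.4, 0.1]
opening: 0.0259
grasp_force: 0.0
```

Call:
play_rows(
  steps=[
    [[0,0,0,0],[0,0,0,0],[0,0,0,0],[0,0,0,0],[0,0,0,0]],
  ],
)

```text
time: 4.32
ee_pos: [0.5945, 0.3026, 0.0139]
tcp_rot: [180.0, 0.0, 175.0]
wrist_force: [0.5, -0.3, 1.0]
opening: 0.015
grasp_force: 39.3
```

Call:
play_rows(
  steps=[
    [[0.0138,-0.0138,0,0],[0.0138,-0.0138,0,0],[0.0138,-0.0138,0,0],[0.0138,-0.0138,0,0],[0.0138,-0.0138,0,0]],
  ],
)

```text
time: 4.73
ee_pos: [0.5191, 0.2393, 0.0138]
tcp_rot: [180.0, 0.0, 175.0]
wrist_force: [2.2, 1.6, 2.7]
opening: 0.0156
grasp_force: 39.5
```

Call:
play_rows(
  steps=[
    [[0,0,0,0.0266],[0,0,0,0.0266],[0,0,0,0.0266],[0,0,0,0.0266],[0,0,0,0.0266]],
  ],
)

```text
time: 5.15
ee_pos: [0.5197, 0.2395, 0.0138]
tcp_rot: [-180.0, 0.0, 167.3]
wrist_force: [0.4, -0.3, 1.3]
opening: 0.0154
grasp_force: 39.6
```

Call:
play_rows(
  steps=[
    [[0.0015,-0.0161,0,0],[0.0015,-0.0161,0,0],[0.0015,-0.0161,0,0],[0.0015,-0.0161,0,0],[0.0015,-0.0161,0,0]],
  ],
)

```text
time: 5.57
ee_pos: [0.4944, 0.162, 0.0138]
tcp_rot: [180.0, 0.0, 167.4]
wrist_force: [0.4, 0.9, 0.5]
opening: 0.0151
grasp_force: 39.7
```

Call:
play_rows(
  steps=[
    [[0,0,0,0],[0,0,0,0],[0,0,0,0],[0,0,0,0],[0,0,0,0]],
  ],
)

```text
time: 5.98
ee_pos: [0.495, 0.1631, 0.0138]
tcp_rot: [-180.0, 0.0, 167.4]
wrist_force: [-0.1, -1.1, 1.3]
opening: 0.0153
grasp_force: 39.8
```

```bash
python3 - <<'E'
from h import *
c=bot.camera('wrist'); np.save('w2.npy',c,allow_pickle=True); cv2.imwrite('pics/w2.png',c['img'])
o=bot.get_obs(); print(o['time'],o['ee_pos'].round(4),o['tcp_rot'].round(2))
print(proj(c,[.617,.136,.06]))
E
```

```text
6.0333 [0.495  0.1631 0.0138] [-1.7999e+02  1.0000e-02  1.6743e+02]
[254.08122378 574.21275041]
```

View pics/w2.png

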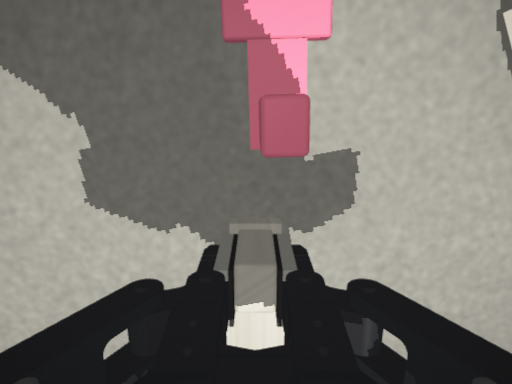

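```bash
python3 - <<'E'
from h import *
w=np.load('w2.npy',allow_pickle=True).item()
t=np.array([.495,.1631]); xh=np.array([.976,-.218]);yh=np.array([.218,.976])
for z,v in((.008,224),(.008,234)):
    p=onz(w,255.5,v,z)[:2]-t; print(z,v,(p@xh).round(4),(p@yh).round(4))
c=bot.camera('top'); np.save('t2.npy',c,allow_pickle=True)
s=bot.camera('side'); np.save('s2.npy',s,allow_pickle=True)
r=lambda a,k:cv2.resize(a,None,fx=k,fy=k,interpolation=cv2.INTER_CUBIC)
a=r(c['img'][120:220,190:320],4);b=r(s['img'][120:220,210:340][:, :65],4);b=r(s['img'][130:230,240:310],4)
cv2.imwrite('pics/c2.png',np.hstack([a,b])); print(a.shape,b.shape)
E
```

```text
0.008 224 -0.0106 0.0006
0.008 234 -0.0057 0.0006
(400, 520, 3) (400, 280, 3)
```

View pics/c2.png

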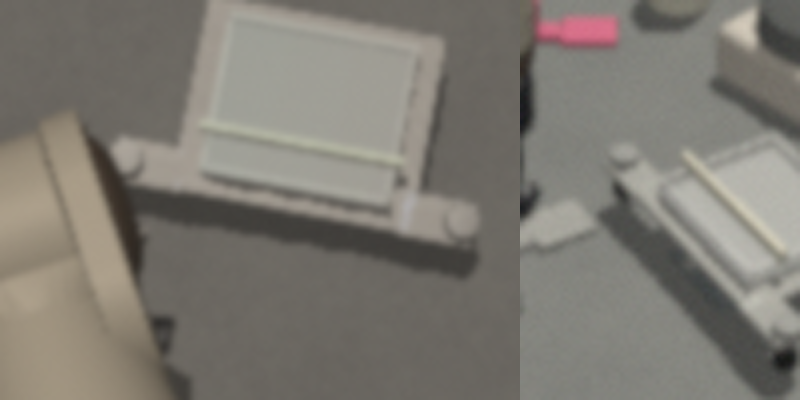

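```bash
cat >> h.py <<'E'
def tri(c,a,s,b):
    o1,d1=ray(c,*a);o2,d2=ray(s,*b)
    k=np.linalg.lstsq(np.c_[d1,-d2],o2-o1,rcond=None)[0]
    p,q=o1+k[0]*d1,o2+k[1]*d2; return (p+q)/2,np.linalg.norm(p-q)
E
python3 - <<'E'
from h import *
c=np.load('t2.npy',allow_pickle=True).item();s=np.load('s2.npy',allow_pickle=True).item()
print(tri(c,(221.75,159.5),s,(266,168.3)),tri(c,(305.25,175),s,(306.5,206.5)))
print('nose side',onz(s,256.25,183.5,.008),'expected',np.array([.495,.1631])+.088*np.array([.976,-.218]))
print('nose corners',onz(s,252.5,179.5,.008),onz(s,260,187.5,.008))
for p in([.495,.1631,.046],[.615,.134,.01],[.561,-.11,.01],[.561,-.11,.06]):print(proj(s,p))
E
```

```text
(array([0.61536675, 0.13188707, 0.06210089]), np.float64(0.0026852297113680915)) (array([ 0.56130003, -0.10794997,  0.07777935]), np.float64(0.0037251590081156657))
nose side [0.57906393 0.14195989 0.008     ] expected [0.580888 0.143916]
nose corners [0.58423752 0.16767562 0.008     ] [0.57400332 0.11680569 0.008     ]
[233.6308794  182.98326603]
[265.200476   179.65668654]
[305.08615699 222.50251286]
[305.99394566 211.16350188]
```

Call:
play_rows(
  steps=[
    [[-0.0064,-0.0004,0,0],[-0.0064,-0.0004,0,0],[-0.0064,-0.0004,0,0],[-0.0064,-0.0004,0,0],[-0.0064,-0.0004,0,0]],
  ],
)

```text
time: 6.55
ee_pos: [0.5263, 0.1537, 0.0138]
tcp_rot: [180.0, -0.0, 167.4]
wrist_force: [-2.5, 0.7, 3.1]
opening: 0.0157
grasp_force: 40.1
```

Call:
play_rows(
  steps=[
    [[-0.0064,0,0,0],[-0.0064,0,0,0],[-0.0064,0,0,0],[-0.0064,0,0,0],[-0.0064,0,0,0]],
  ],
)

```text
time: 6.97
ee_pos: [0.5575, 0.1467, 0.0138]
tcp_rot: [-180.0, -0.0, 167.4]
wrist_force: [-4.0, 0.8, 4.7]
opening: 0.0156
grasp_force: 40.2
```

Call:
play_rows(
  steps=[
    [[0,0,0,0],[0,0,0,0],[0,0,0,0],[0,0,0,0],[0,0,0,0]],
  ],
)

```text
time: 7.38
ee_pos: [0.5568, 0.147, 0.0138]
tcp_rot: [180.0, 0.0, 167.4]
wrist_force: [1.4, -0.4, 1.3]
opening: 0.0152
grasp_force: 39.9
```

```bash
python3 - <<'E'
from h import *
w=bot.camera('wrist'); np.save('w3.npy',w,allow_pickle=True)
s=bot.camera('side'); np.save('s3.npy',s,allow_pickle=True)
c=bot.camera('top'); np.save('t3.npy',c,allow_pickle=True)
r=lambda a,k:cv2.resize(a,None,fx=k,fy=k,interpolation=cv2.INTER_CUBIC)
b=r(s['img'][140:235,230:325],4);a=r(c['img'][140:235,200:300],4)
cv2.imwrite('pics/c3.png',np.hstack([b,a])); print(b.shape)
print(proj(s,[.616,.134,.06]),proj(s,[.616,.134,.008]))
E
```

```text
(380, 380, 3)
[265.34142925 168.48966981] [265.40770892 179.96581396]
```

View pics/c3.png

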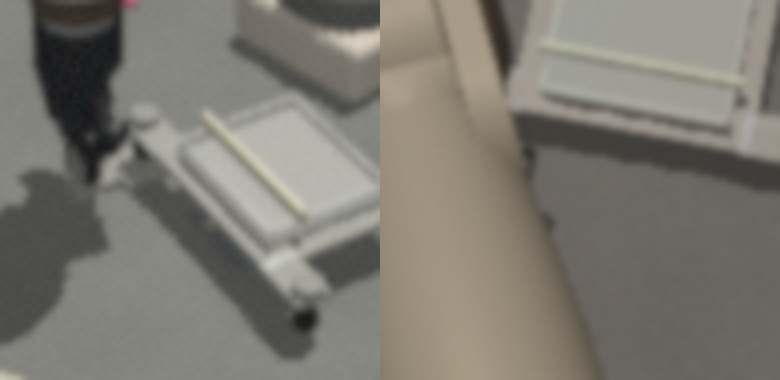

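Call:
play_rows(
  steps=[
    [[0,0,0,0],[0,0,0,0],[0,0,0,0],[0,0,0,0],[0,0,0,0]],
  ],
  gripper=0.06,
)

```text
time: 7.95
ee_pos: [0.5567, 0.1469, 0.0137]
tcp_rot: [-180.0, -0.0, 167.4]
wrist_force: [-0.1, -0.2, -0.4]
opening: 0.0602
grasp_force: 0.0
```

Call:
play_rows(
  steps=[
    [[0,0,-0.015,0],[0,0,-0.015,0],[0,0,-0.015,0],[0,0,-0.015,0],[0,0,-0.015,0]],
  ],
)

```text
time: 8.37
ee_pos: [0.5567, 0.1469, 0.0895]
tcp_rot: [-180.0, -0.0, 167.4]
wrist_force: [-0.8, 0.3, 0.4]
opening: 0.0602
grasp_force: 0.0
```

Call:
play_rows(
  steps=[
    [[0,0,-0.015,0],[0,0,-0.015,0],[0,0,-0.015,0],[0,0,-0.015,0],[0,0,-0.015,0]],
  ],
)

```text
time: 8.78
ee_pos: [0.5567, 0.1469, 0.1645]
tcp_rot: [-180.0, -0.0, 167.4]
wrist_force: [0.3, 0.6, -1.1]
opening: 0.0601
grasp_force: 0.0
```

```bash
python3 - <<'E'
from h import *
w=bot.camera('wrist'); np.save('w4.npy',w,allow_pickle=True)
print(bot.get_obs()['ee_pos'])
for P in([.557,.147,.046],[.616,.134,.06],[.616,.134,.008]): print(proj(w,P))
cv2.imwrite('pics/w4.png',w['img'])
E
```

```text
[0.55765155 0.14714809 0.16773229]
[254.69927417 187.64219575]
[254.90139932 265.98015861]
[254.93179372 240.36465289]
```

View pics/w4.png

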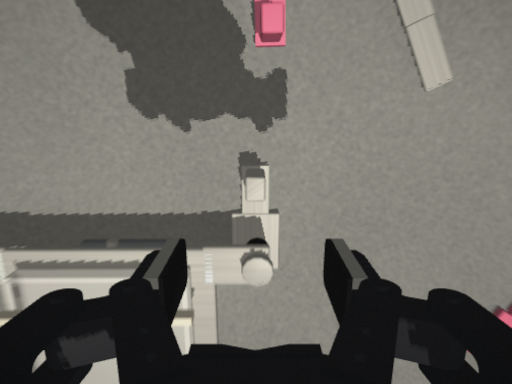

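```bash
python3 - <<'E'
from h import *
w=np.load('w4.npy',allow_pickle=True).item()
P=onz(w,255.3,188.5,.046)[:2];F=onz(w,257,270.5,.06)[:2];N=onz(w,255.7,213,.008)[:2]
xh=np.array([.976,-.218]);yh=np.array([.218,.976])
print(P,F,(F-P)@xh,(F-P)@yh,'neck edge(32)',(N-P)@xh,(N-P)@yh)
g=w['img'].astype(int); 
print('edges',[ (np.where((w['img'][r].mean(1)>150))[0][[0,-1]] if (w['img'][r].mean(1)>150).any() else None) for r in (220,)])
E
```

```text
[0.55778033 0.14730924] [0.62021169 0.13476868] 0.06366685048994 0.0013704438542405382 neck edge(32) 0.03273247335527695 0.00040302247545151074
edges [array([261, 278])]
```

```bash
python3 - <<'E'
from h import *
w=np.load('w4.npy',allow_pickle=True).item()
print([(r,int(w['img'][r,252:262].mean())) for r in range(224,258)])
xh=np.array([.976,-.218])
for f in(.616,.62):
  F=np.array([f,.134])
  print(f,[proj(w,[*(F-d*xh),z]).round(1) for d,z in((.011,.01),(.011,.03),(.013,.06),(-.013,.06))])
m=w['img'].mean(2)[262:290,235:285]; print((m.mean(0)>150).nonzero()[0]+235)
print([(r,int(w['img'][r,254:260].mean())) for r in range(248,292)])
E
```

```text
[(224, 99), (225, 99), (226, 99), (227, 99), (228, 99), (229, 98), (230, 99), (231, 98), (232, 99), (233, 99), (234, 99), (235, 99), (236, 97), (237, 81), (238, 48), (239, 21), (240, 14), (241, 14), (242, 15), (243, 32), (244, 59), (245, 77), (246, 99), (247, 126), (248, 152), (249, 150), (250, 135), (251, 107), (252, 94), (253, 88), (254, 81), (255, 79), (256, 80), (257, 114)]
0.616 [array([254.9, 230.1]), array([254.9, 238.5]), array([254.9, 250.8]), array([254.9, 280.8])]
0.62 [array([255.9, 234.1]), array([255.9, 242.6]), array([256. , 255.4]), array([256. , 285.1])]
[235 236 237 238 239 240 241 243 244 245 246 247 248 249 250 251 252 253
 254 255 256 257 258 259 260 261 262 263 264 265 266 267 268 269 270 271
 274 275 276]
[(248, 160), (249, 165), (250, 149), (251, 110), (252, 93), (253, 87), (254, 80), (255, 79), (256, 81), (257, 118), (258, 156), (259, 189), (260, 202), (261, 205), (262, 205), (263, 203), (264, 202), (265, 201), (266, 201), (267, 199), (268, 197), (269, 194), (270, 192), (271, 191), (272, 191), (273, 191), (274, 191), (275, 190), (276, 189), (277, 187), (278, 186), (279, 186), (280, 185), (281, 183), (282, 180), (283, 178), (284, 173), (285, 166), (286, 154), (287, 144), (288, 140), (289, 137), (290, 135), (291, 134)]
```

Call:
play_rows(
  steps=[
    [[0,0,0.015,0],[0,0,0.015,0],[0,0,0.015,0],[0,0,0.015,0],[0,0,0.015,0]],
  ],
)

```text
time: 9.25
ee_pos: [0.5566, 0.1469, 0.0875]
tcp_rot: [-180.0, -0.0, 167.4]
wrist_force: [0.3, 0.1, -0.1]
opening: 0.0602
grasp_force: 0.0
```

Call:
play_rows(
  steps=[
    [[0,0,0.015,0],[0,0,0.015,0],[0,0,0.015,0],[0,0,0.015,0],[0,0,0.013,0]],
  ],
)

```text
time: 9.67
ee_pos: [0.5564, 0.1468, 0.0142]
tcp_rot: [-180.0, -0.0, 167.4]
wrist_force: [0.2, 0.5, 0.6]
opening: 0.0599
grasp_force: 0.0
```

Call:
play_rows(
  steps=[
    [[0,0,0,0],[0,0,0,0],[0,0,0,0],[0,0,0,0],[0,0,0,0]],
  ],
  gripper=0.0,
)

```text
time: 10.08
ee_pos: [0.5575, 0.1471, 0.0169]
tcp_rot: [180.0, 0.1, 167.4]
wrist_force: [0.5, 1.3, 2.9]
opening: 0.0155
grasp_force: 40.0
```

Call:
play_rows(
  steps=[
    [[0,0,0,0],[0,0,0,0],[0,0,0,0],[0,0,0,0],[0,0,0,0]],
  ],
)

```text
time: 10.5
ee_pos: [0.5575, 0.1471, 0.0169]
tcp_rot: [179.9, 0.1, 167.4]
wrist_force: [0.1, -0.1, 6.2]
opening: 0.0155
grasp_force: 40.3
```

Call:
play_rows(
  steps=[
    [[-0.001,0.0002,0,0],[-0.001,0.0002,0,0],[-0.001,0.0002,0,0],[-0.001,0.0002,0,0],[-0.001,0.0002,0,0]],
  ],
)

```text
time: 10.92
ee_pos: [0.5615, 0.1471, 0.0169]
tcp_rot: [180.0, -0.0, 167.4]
wrist_force: [-7.3, -0.2, 9.4]
opening: 0.0152
grasp_force: 41.0
```

Call:
play_rows(
  steps=[
    [[0,0,0,0],[0,0,0,0],[0,0,0,0],[0,0,0,0],[0,0,0,0]],
  ],
)

```text
time: 11.33
ee_pos: [0.5617, 0.1471, 0.0169]
tcp_rot: [180.0, -0.0, 167.4]
wrist_force: [-5.1, -0.1, 9.2]
opening: 0.0155
grasp_force: 40.9
```

Call:
play_rows(
  steps=[
    [[0,0,0,0],[0,0,0,0],[0,0,0,0],[0,0,0,0],[0,0,0,0]],
  ],
  gripper=0.06,
)

```text
time: 11.75
ee_pos: [0.5619, 0.1468, 0.0156]
tcp_rot: [-180.0, -0.0, 167.4]
wrist_force: [-0.2, -1.0, -0.8]
opening: 0.0601
grasp_force: 0.0
```

Call:
play_rows(
  steps=[
    [[0,0,-0.015,0],[0,0,-0.015,0],[0,0,-0.015,0],[0,0,-0.015,0],[0,0,-0.015,0]],
  ],
)

```text
time: 12.17
ee_pos: [0.5619, 0.1468, 0.0914]
tcp_rot: [-180.0, -0.0, 167.4]
wrist_force: [-0.5, 0.2, -0.5]
opening: 0.0601
grasp_force: 0.0
```

Call:
play_rows(
  steps=[
    [[0,0,-0.015,0],[0,0,-0.015,0],[0,0,-0.015,0],[0,0,-0.015,0],[0,0,-0.015,0]],
  ],
)

```text
time: 12.58
ee_pos: [0.5619, 0.1468, 0.1664]
tcp_rot: [-180.0, -0.0, 167.4]
wrist_force: [-0.5, 0.5, 0.4]
opening: 0.06
grasp_force: 0.0
```

```bash
cat > chk.py <<'E'
from h import *
import sys
w=bot.camera('wrist'); np.save(sys.argv[1]+'.npy',w,allow_pickle=True)
o=bot.get_obs();print(o['time'],o['ee_pos'].round(4),o['tcp_rot'].round(1))
m=w['img'].mean(2)
for a,b in((160,222),(222,292)): print([(r,int(m[r,253:260].mean())) for r in range(a,b,2)])
print('row222',[(k,int(m[219:224,k].mean())) for k in range(226,286,2)])
print('row268',[(k,int(m[266:276,k].mean())) for k in range(226,286,2)])
print('row190',[(k,int(m[182:194,k].mean())) for k in range(236,276,2)])
print('dark px mean', np.argwhere(m[225:255,230:285]<30).mean(0)+[225,230])
E
python3 chk.py w5
```

```text
12.6333 [0.5628 0.147  0.1697] [179.9   0.2 167.4]
[(160, 78), (162, 77), (164, 90), (166, 98), (168, 82), (170, 81), (172, 82), (174, 82), (176, 145), (178, 194), (180, 198), (182, 198), (184, 196), (186, 198), (188, 200), (190, 202), (192, 204), (194, 205), (196, 205), (198, 191), (200, 192), (202, 196), (204, 196), (206, 196), (208, 195), (210, 165), (212, 104), (214, 99), (216, 99), (218, 99), (220, 99)]
[(222, 99), (224, 99), (226, 99), (228, 98), (230, 96), (232, 42), (234, 13), (236, 19), (238, 71), (240, 119), (242, 167), (244, 117), (246, 88), (248, 79), (250, 117), (252, 190), (254, 206), (256, 205), (258, 202), (260, 201), (262, 196), (264, 193), (266, 193), (268, 192), (270, 188), (272, 187), (274, 185), (276, 177), (278, 165), (280, 141), (282, 140), (284, 136), (286, 134), (288, 135), (290, 134)]
row222 [(226, 74), (228, 75), (230, 77), (232, 88), (234, 102), (236, 100), (238, 97), (240, 100), (242, 99), (244, 97), (246, 97), (248, 98), (250, 96), (252, 96), (254, 99), (256, 99), (258, 99), (260, 97), (262, 187), (264, 201), (266, 201), (268, 197), (270, 200), (272, 204), (274, 201), (276, 203), (278, 180), (280, 136), (282, 137), (284, 139)]
row268 [(226, 191), (228, 191), (230, 191), (232, 192), (234, 192), (236, 192), (238, 192), (240, 185), (242, 179), (244, 180), (246, 181), (248, 182), (250, 184), (252, 186), (254, 187), (256, 188), (258, 189), (260, 190), (262, 190), (264, 191), (266, 190), (268, 180), (270, 157), (272, 136), (274, 140), (276, 140), (278, 136), (280, 134), (282, 134), (284, 134)]
row190 [(236, 133), (238, 135), (240, 126), (242, 164), (244, 184), (246, 142), (248, 190), (250, 194), (252, 196), (254, 198), (256, 200), (258, 202), (260, 204), (262, 207), (264, 178), (266, 184), (268, 186), (270, 137), (272, 136), (274, 137)]
dark px mean [234.74074074 256.        ]
```

```bash
python3 - <<'E'
from h import *
w=np.load('w5.npy',allow_pickle=True).item()
xh=np.array([.976,-.218]);yh=np.array([.218,.976])
g=lambda u,v,z:onz(w,u,v,z)[:2]
P=g(256,187,.046)
for n,q in(('neck32',g(256,211,.008)),('capnear47',g(256,250.3,.06)),('capfar73',g(256,279.5,.06)),('rubnear49',g(256,231.7,.01)),('rubnear z.02',g(256,231.7,.02))):print(n,((q-P)@xh).round(4),((q-P)@yh).round(4))
print(P)
E
```

```text
neck32 0.0322 0.0001
capnear47 0.0479 0.0
capfar73 0.0734 0.0
rubnear49 0.0518 0.0001
rubnear z.02 0.0479 0.0001
[0.56233635 0.14786535]
```

Call:
play_rows(
  steps=[
    [[-0.008,-0.0308,0,0],[-0.008,-0.0308,0,0],[-0.008,-0.0308,0,0],[-0.008,-0.0308,0,0],[-0.008,-0.0308,0,0]],
  ],
  gripper=0.07,
)

```text
time: 13.05
ee_pos: [0.5672, -0.0136, 0.1652]
tcp_rot: [-180.0, -0.0, 167.4]
wrist_force: [0.1, 0.4, -0.3]
opening: 0.0699
grasp_force: 0.0
```

Call:
play_rows(
  steps=[
    [[-0.008,-0.0308,0,0],[-0.008,-0.0308,0,0],[-0.008,-0.0308,0,0],[-0.008,-0.0308,0,0],[-0.008,-0.0308,0,0]],
  ],
)

```text
time: 13.47
ee_pos: [0.5726, -0.1728, 0.1652]
tcp_rot: [180.0, -0.0, 167.4]
wrist_force: [0.2, 0.1, 0.1]
opening: 0.0699
grasp_force: 0.0
```

Call:
play_rows(
  steps=[
    [[-0.008,-0.0308,0,0],[-0.008,-0.0308,0,0],[-0.008,-0.0308,0,0],[-0.008,-0.0308,0,0],[-0.008,-0.0308,0,0]],
  ],
)

```text
time: 13.88
ee_pos: [0.5781, -0.3318, 0.165]
tcp_rot: [180.0, -0.0, 167.4]
wrist_force: [1.3, -0.1, -0.2]
opening: 0.0702
grasp_force: 0.0
```

Call:
play_rows(
  steps=[
    [[0,0,0,-0.087],[0,0,0,-0.087],[0,0,0,-0.087],[0,0,0,-0.087],[0,0,0,-0.087]],
  ],
)

```text
time: 14.3
ee_pos: [0.5782, -0.3304, 0.1649]
tcp_rot: [180.0, -0.0, -167.4]
wrist_force: [-0.3, 0.2, -0.0]
opening: 0.0701
grasp_force: 0.0
```

Call:
play_rows(
  steps=[
    [[0,0,0,0],[0,0,0,0],[0,0,0,0],[0,0,0,0],[0,0,0,0]],
  ],
)

```text
time: 14.72
ee_pos: [0.5784, -0.3302, 0.1657]
tcp_rot: [180.0, -0.0, -167.7]
wrist_force: [0.8, -0.9, -0.5]
opening: 0.07
grasp_force: 0.0
```

```bash
python3 - <<'E'
from h import *
w=bot.camera('wrist'); np.save('w6.npy',w,allow_pickle=True); cv2.imwrite('pics/w6.png',w['img'])
o=bot.get_obs();print(o['time'],o['ee_pos'].round(4),o['tcp_rot'].round(1))
print(proj(w,[.579,-.33,.046]),proj(w,[.637,-.317,.008]))
E
```

```text
14.7667 [ 0.5783 -0.3302  0.1658] [ 180.    -0.  -167.7]
[255.3526578  187.82512109] [255.70996335 239.35749065]
```

View pics/w6.png

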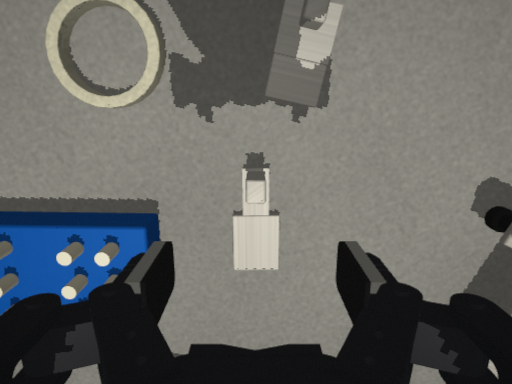

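Call:
play_rows(
  steps=[
    [[-0.0005,0,0.0152,0],[-0.0005,0,0.0152,0],[-0.0005,0,0.0152,0],[-0.0005,0,0.0152,0],[-0.0005,0,0.0152,0]],
  ],
)

```text
time: 15.18
ee_pos: [0.5808, -0.3297, 0.0891]
tcp_rot: [-180.0, 0.0, -167.7]
wrist_force: [0.0, 0.2, 0.0]
opening: 0.0698
grasp_force: 0.0
```

Call:
play_rows(
  steps=[
    [[0,0,0.0152,0],[0,0,0.0152,0],[0,0,0.0152,0],[0,0,0.015,0],[0,0,0.013,0]],
  ],
)

```text
time: 15.6
ee_pos: [0.5806, -0.3296, 0.0151]
tcp_rot: [180.0, -0.0, -167.7]
wrist_force: [0.0, -0.6, -0.8]
opening: 0.07
grasp_force: 0.0
```

Call:
play_rows(
  steps=[
    [[0,0,0,0],[0,0,0,0],[0,0,0,0],[0,0,0,0],[0,0,0,0]],
  ],
)

```text
time: 16.02
ee_pos: [0.5813, -0.33, 0.0174]
tcp_rot: [-179.9, 0.1, -167.7]
wrist_force: [-0.2, 0.1, 0.6]
opening: 0.0703
grasp_force: 0.0
```

Call:
play_rows(
  steps=[
    [[0,0,0.003,0],[0,0,0,0],[0,0,0,0],[0,0,0,0],[0,0,0,0]],
  ],
  gripper=0.0,
)

```text
time: 16.43
ee_pos: [0.5808, -0.3297, 0.0134]
tcp_rot: [-180.0, 0.0, -167.7]
wrist_force: [-0.1, -0.2, -0.4]
opening: 0.0157
grasp_force: 39.0
```

Call:
play_rows(
  steps=[
    [[0,0,0,0],[0,0,0,0],[0,0,0,0],[0,0,0,0],[0,0,0,0]],
  ],
)

```text
time: 16.85
ee_pos: [0.5808, -0.3297, 0.0133]
tcp_rot: [-180.0, 0.0, -167.7]
wrist_force: [-0.1, 0.3, 1.8]
opening: 0.0157
grasp_force: 39.4
```

Call:
play_rows(
  steps=[
    [[0.0075,0.0129,0,0],[0.0075,0.0129,0,0],[0.0075,0.0129,0,0],[0.0075,0.0129,0,0],[0.0075,0.0129,0,0]],
  ],
)

```text
time: 17.27
ee_pos: [0.5301, -0.2744, 0.0133]
tcp_rot: [-180.0, 0.0, -167.7]
wrist_force: [0.4, 0.6, 1.5]
opening: 0.0156
grasp_force: 39.3
```

Call:
play_rows(
  steps=[
    [[0.0075,0.0129,0,0],[0.0075,0.0129,0,0],[0.0075,0.0129,0,0],[0.0075,0.0129,0,0],[0.0075,0.0129,0,0]],
  ],
)

```text
time: 17.68
ee_pos: [0.4796, -0.2193, 0.0132]
tcp_rot: [-180.0, 0.0, -167.7]
wrist_force: [1.3, -0.8, 0.8]
opening: 0.0154
grasp_force: 39.4
```

Call:
play_rows(
  steps=[
    [[0,0,0,0.087],[0,0,0,0.087],[0,0,0,0.087],[0,0,0,0.087],[0,0,0,0.087]],
  ],
)

```text
time: 18.1
ee_pos: [0.48, -0.2196, 0.0132]
tcp_rot: [-180.0, 0.0, 167.2]
wrist_force: [-0.1, 0.1, -0.6]
opening: 0.0156
grasp_force: 39.4
```

Call:
play_rows(
  steps=[
    [[0.0064,0.0127,0,0],[0.0064,0.0127,0,0],[0.0064,0.0127,0,0],[0.0064,0.0127,0,0],[0.0064,0.0127,0,0]],
  ],
)

```text
time: 18.52
ee_pos: [0.462, -0.1491, 0.0132]
tcp_rot: [-180.0, 0.0, 167.5]
wrist_force: [1.0, -1.4, 1.0]
opening: 0.0152
grasp_force: 39.5
```

Call:
play_rows(
  steps=[
    [[0.0064,0.0127,0,0],[0.0064,0.0127,0,0],[0.0064,0.0127,0,0],[0.0064,0.0127,0,0],[0.0064,0.0127,0,0]],
  ],
)

```text
time: 18.93
ee_pos: [0.4446, -0.0802, 0.0132]
tcp_rot: [180.0, 0.0, 167.5]
wrist_force: [0.9, -0.8, 1.4]
opening: 0.0154
grasp_force: 39.5
```

Call:
play_rows(
  steps=[
    [[0,0,0,0],[0,0,0,0],[0,0,0,0],[0,0,0,0],[0,0,0,0]],
  ],
)

```text
time: 19.35
ee_pos: [0.4452, -0.082, 0.0132]
tcp_rot: [180.0, -0.0, 167.4]
wrist_force: [0.2, 0.6, 1.9]
opening: 0.0154
grasp_force: 39.6
```

Call:
play_rows(
  steps=[
    [[-0.0065,0,0,0],[-0.0065,0,0,0],[-0.0065,0,0,0],[-0.0065,0,0,0],[-0.0065,0,0,0]],
  ],
)

```text
time: 19.77
ee_pos: [0.4775, -0.0892, 0.0132]
tcp_rot: [-180.0, -0.0, 167.4]
wrist_force: [-4.8, 1.1, 6.0]
opening: 0.0156
grasp_force: 40.2
```

Call:
play_rows(
  steps=[
    [[-0.0065,0,0,0],[-0.0065,0,0,0],[-0.0065,0,0,0],[-0.0065,0,0,0],[-0.0065,0,0,0]],
  ],
)

```text
time: 20.18
ee_pos: [0.5092, -0.0961, 0.0132]
tcp_rot: [-180.0, -0.0, 167.4]
wrist_force: [-4.0, 0.7, 6.7]
opening: 0.0156
grasp_force: 40.2
```

Call:
play_rows(
  steps=[
    [[0,0,0,0],[0,0,0,0],[0,0,0,0],[0,0,0,0],[0,0,0,0]],
  ],
)

```text
time: 20.6
ee_pos: [0.5087, -0.096, 0.0132]
tcp_rot: [180.0, 0.0, 167.4]
wrist_force: [0.9, -0.4, 1.7]
opening: 0.0153
grasp_force: 39.7
```

Call:
play_rows(
  steps=[
    [[0,0,0,0],[0,0,0,0],[0,0,0,0],[0,0,0,0],[0,0,0,0]],
  ],
  gripper=0.06,
)

```text
time: 21.02
ee_pos: [0.5084, -0.0959, 0.0131]
tcp_rot: [180.0, -0.0, 167.4]
wrist_force: [-0.2, -0.4, -0.3]
opening: 0.0602
grasp_force: 0.0
```

Call:
play_rows(
  steps=[
    [[0,0,-0.0152,0],[0,0,-0.0152,0],[0,0,-0.0152,0],[0,0,-0.0152,0],[0,0,-0.0152,0]],
  ],
)

```text
time: 21.43
ee_pos: [0.5085, -0.0959, 0.0898]
tcp_rot: [180.0, -0.0, 167.4]
wrist_force: [1.5, -0.6, -0.5]
opening: 0.0602
grasp_force: 0.0
```

Call:
play_rows(
  steps=[
    [[0,0,-0.0152,0],[0,0,-0.0152,0],[0,0,-0.0152,0],[0,0,-0.0152,0],[0,0,-0.0152,0]],
  ],
)

```text
time: 21.85
ee_pos: [0.5085, -0.0959, 0.1659]
tcp_rot: [180.0, -0.0, 167.4]
wrist_force: [0.7, -0.4, -0.2]
opening: 0.0599
grasp_force: 0.0
```

```bash
python3 chk.py w7
```

```text
21.9 [ 0.5094 -0.0961  0.169 ] [180.    0.2 167.4]
[(160, 77), (162, 77), (164, 78), (166, 94), (168, 97), (170, 82), (172, 82), (174, 82), (176, 82), (178, 146), (180, 196), (182, 200), (184, 199), (186, 198), (188, 200), (190, 202), (192, 204), (194, 206), (196, 207), (198, 207), (200, 191), (202, 194), (204, 197), (206, 197), (208, 197), (210, 159), (212, 98), (214, 98), (216, 100), (218, 100), (220, 100)]
[(222, 100), (224, 99), (226, 99), (228, 99), (230, 99), (232, 66), (234, 16), (236, 15), (238, 59), (240, 104), (242, 146), (244, 118), (246, 95), (248, 81), (250, 91), (252, 169), (254, 207), (256, 208), (258, 206), (260, 205), (262, 200), (264, 196), (266, 195), (268, 194), (270, 191), (272, 189), (274, 187), (276, 185), (278, 174), (280, 143), (282, 133), (284, 133), (286, 134), (288, 135), (290, 133)]
row222 [(226, 141), (228, 137), (230, 136), (232, 127), (234, 107), (236, 100), (238, 98), (240, 100), (242, 100), (244, 98), (246, 98), (248, 98), (250, 97), (252, 97), (254, 100), (256, 100), (258, 100), (260, 98), (262, 101), (264, 100), (266, 100), (268, 98), (270, 99), (272, 101), (274, 99), (276, 101), (278, 96), (280, 77), (282, 79), (284, 78)]
row268 [(226, 137), (228, 137), (230, 137), (232, 135), (234, 151), (236, 152), (238, 144), (240, 154), (242, 172), (244, 181), (246, 184), (248, 186), (250, 187), (252, 189), (254, 190), (256, 191), (258, 192), (260, 191), (262, 192), (264, 193), (266, 193), (268, 189), (270, 189), (272, 197), (274, 197), (276, 197), (278, 197), (280, 198), (282, 198), (284, 197)]
row190 [(236, 135), (238, 137), (240, 129), (242, 170), (244, 166), (246, 150), (248, 192), (250, 194), (252, 197), (254, 199), (256, 201), (258, 203), (260, 205), (262, 207), (264, 169), (266, 195), (268, 182), (270, 139), (272, 138), (274, 138)]
dark px mean [234.95652174 254.19565217]
```

Call:
play_rows(
  steps=[
    [[0.01,-0.03,-0.015,0],[0.01,-0.03,-0.015,0],[0.01,-0.03,-0.015,0],[0.01,-0.03,-0.015,0],[0.01,-0.03,-0.015,0]],
  ],
)

```text
time: 22.32
ee_pos: [0.4261, -0.2324, 0.2405]
tcp_rot: [-180.0, -0.0, 167.4]
wrist_force: [1.0, -0.1, 0.4]
opening: 0.0601
grasp_force: 0.0
```

Call:
play_rows(
  steps=[
    [[0.01,-0.03,0,0],[0.01,-0.03,0,0],[0.01,-0.03,0,0],[0.01,-0.03,0,0],[0,0,0,0]],
  ],
)

```text
time: 22.73
ee_pos: [0.3595, -0.3432, 0.2395]
tcp_rot: [-179.9, -0.0, 167.2]
wrist_force: [0.2, -0.3, 0.2]
opening: 0.0602
grasp_force: 0.0
```

```bash
python3 - <<'E'
from h import *
s=bot.camera('side');c=bot.camera('top');print(bot.get_obs()['ee_pos'])
r=lambda a,k:cv2.resize(a,None,fx=k,fy=k,interpolation=cv2.INTER_CUBIC)
cv2.imwrite('pics/fin.png',np.hstack([r(s['img'][140:240,230:330],4),r(c['img'][120:220,215:315],4)]))
E
```

```text
[ 0.36128328 -0.34051878  0.23963825]
```

View pics/fin.png

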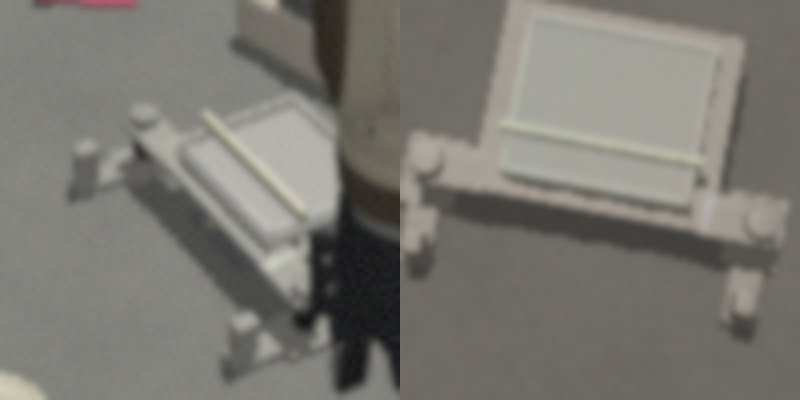

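Both shims lie flat, each with its tongue under a foot and its post on the robot side: in the top half of the picture the posts are at about (423,230) and (745,300), with the caps at (428,160) and (763,222). The arm is clear of everything.

```bash
python3 -c "
from workcell import bot
print(bot.job_done())"
```

```text
the job is handed in; nothing more can be done
None
```

I slid both matching broad shims under the two side feet, let go, moved the arm clear and handed the job in at about 23 s; the hand-in gave no verdict. The wrist camera puts each foot's middle within about 2 mm of its shim's tongue centre, but I didn't test whether the table still rocks.

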